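# Bar the cleaner jug into its rack and take off its safety cap

### The arm

A 6-joint arm with a two-finger parallel gripper is mounted at the origin on the work surface. World frame = base frame: x ahead of the robot, y to its left, z up, the work surface at z = 0. Lengths are in mm, angles in rad, forces in N, time in s.
With the tool pointing down it reaches from about 275 to 1000 mm from the base axis. Payload 8.4 kg.
Tool frame: the origin (TCP) lies on the centre line of the jaws, within the pads' length; the fingertips stand 17 mm ahead of it and the grasp point (between the pads) lies 2 mm behind it; z points along the fingers, y is the line along which they close (so a half turn about z gives the same grasp; the last joint's range is limited). The gripper opens to 85 mm and grips with 20 to 120 N. Pads are 22 mm wide; open, the fingers measure 114 mm over their backs; the gripper's body (76 mm by 85 mm) begins 54 mm behind the grasp point. The pads swing forward as they close: fully open they stand 13 mm farther back than shut.
Start: joints at [-0.002, 0.353, 1.633, -0, 1.155, -0.002], TCP at [625.002, -0, 222.081] pointing down, gripper open.
Joint ranges: [-2.63, 2.63], [-0.92, 2.1], [0.06, 2.66], [-1.3, 4.44], [0, 2.69], [-3.02, 3.02]. Speed limits (rad/s): [2.22, 2.22, 2.79, 3.14, 3.14, 3.14].

### API

Orientations are given as [roll, pitch, yaw] about the fixed x, y, z axes, in that order (R = Rz(yaw) Ry(pitch) Rx(roll)).
In Python, from rig import r, eyes gives the robot as it stands. The module is installed in compiled form; this text tells all that it offers.
- The arm moves only by the shell command python3 -m inch 'ROWS' [FORCE]. ROWS is JSON, a list of rows, each a list of 7 numbers: the shift along the tool's x, y, z in m, then the turn, a rotation vector about the tool's x, y, z in degrees, then the closure, from -1 (fully open) to 1 (shut). In form: [[x, y, z, rx, ry, rz, gripper], ...]. A call has 1 to 8 rows; each row shifts and turns the commanded pose from where the row before left it, along the tool's axes as they then stand; what a row does not reach is not made up. A row lasts 1/10 s, in which the tool goes at most 50 mm and 8.59 degrees, less where a joint would pass 70% of its speed; a pose out of reach is approached as far as the arm can. A call with a gripper value outside its range is refused whole. The fingers move at their own pace and stop on an object; FORCE is the grip in N (left out, the last holds). Time passes only in rows, so rows that do not move let the fingers close. It gives the time, the measured TCP pose, the force, the opening and the grip force at its end, in the units of the state.
- r.sense(): the state, without advancing time (a new reading comes with each control period).
- eyes.grab_frame(name): name is "scene" or "side" or "wrist"; returns a dict with "img" (384x512x3 uint8, blue, green, red), "fx", "fy", "cx", "cy" (pixels), "R" (3x3) and "t" (3): a world point X has camera coordinates R X + t; the wrist camera has in their place "hand_eye" (4x4, takes a point from camera to tool coordinates, whose origin is the TCP and whose axes are the flange's). Camera axes: x right, y down, z forward; pixel columns grow to the right and rows downward; lengths in mm; the calibration is good to about 2 mm. The wrist camera is an equidistant fisheye: a pixel r from the principal point sees the ray r / f radians off the axis. A picture is of the moment at which its call begins: read the wrist's pose just before it. There is no depth.
- r.sign_off(): hands the job in; it is judged then, once.
The state is a dict: "clock": time; "qpos": joint angles; "qvel": joint speeds; "joint_efforts": joint torques, N m; "eef_pos": TCP position; "tcp_rot": TCP orientation; "contact_force": force on the tool from outside, world axes, zero at the start; "wrist_torque": the same for the moment, N m; "opening": opening from 0.0 (shut) to 1.0 (fully open); "grasp_force": force on a finger pad.
Only numpy, scipy, OpenCV 4.12 (cv2) and the standard library are available. Lean on these libraries where they do the work, as an engineer would, in place of code of your own. Each camera call takes 0.05 s, during which the arm holds its last target. There are 200 camera calls.

### The job

Secure the white cleaner jug: pick up the loose wooden retaining bar and lay it, grip upwards, across the front of the jug's rack so that it lies flat and centred in the notches of both posts, and let go of it. Then open the jug: press its push-and-turn safety cap down, twist it anticlockwise while pressed until it is free, and lift it straight up. Finish still holding the cap upright and still in the gripper above the open neck, well clear of it (about 8 cm up), with the bar still in its notches and the other kitchen things left where they stand.

Things in the scene. Friction and masses are not known exactly. Their poses are not given: they have to be found in the camera images.
- rack: Dark steel rack, fixed, with the white cleaner jug held firmly in it (it cannot move or turn). Origin: on the counter under the neck's axis; z up, open front to -x. Rack walls 80 mm high; jug 100 mm (x) by 130 mm (y), body 115 mm high, shoulder up to 135 mm.
- notches (a point): Midway between the rack's two front posts at notch floor height (rack frame -75, 0, 50 mm; axes as the rack's). Posts at y -90 and +90 mm, each 16 mm along y, with an upward-open notch 36 mm wide (x): floor at 50 mm, cheeks up to 68 mm above the counter. The bar's origin belongs at this point, its y along the rack's y.
- neck (a point): Centre of the top of the jug's neck, 160 mm above the counter; axes as the rack's. Neck radius 21 mm, with lugs out to 27 mm. A sprung grey seal disc stands 8 mm above it inside the closed cap, 11 mm when open.
- cap: Round grey safety cap, 45 g, on the neck. Origin: centre of its underside, 142 mm above the counter when closed; z up. Skirt 66 mm diameter, 30 mm high; on it a narrower round grip, 44 mm diameter, from 30 to 53 mm above the origin. The flat ring around the grip (11 mm wide, 30 mm above the origin) can take the fingertips' downward push.
- cap_grip (a point): On the cap's axis, 42 mm above its origin, axes as the cap's. A spring holds the cap up (4 N at rest, 8 N pressed); it presses down 7 mm to a hard stop. Not pressed it is locked; pressed 5 mm or more it turns anticlockwise (seen from above): free to lift straight off between 38 and 56 degrees of turn, hard stop at about 57. Once free the spring lifts it 3 mm.
- bar: Loose wooden retaining bar lying flat on the counter, grip upwards. 220 mm long (its y), 24 mm wide (its x), 16 mm thick, 70 to 195 g. A wooden grip block stands on its middle: 20 mm along the bar, 22 mm across it, up to 55 mm above the underside. Origin: centre of the underside; z up.
- bar_grip (a point): Point in the middle of the bar's grip block, 42 mm above the bar's underside; axes as the bar's.
- buns: Bystander: white plate, 226 mm diameter, with a heap of buns, 75 mm high. Origin: centre of its underside.
- rolling_pin: Bystander: wooden rolling pin, 56 mm thick, about 370 mm long along its x. Origin: under its middle.
- bowl: Bystander: white bowl, 156 mm diameter, 75 mm high. Origin: centre of its underside.
- mug: Bystander: mug, 80 mm diameter, 85 mm high. Origin: centre of its underside.
- jar: Bystander: small glass jar with a steel lid, 48 mm diameter, 70 mm high. Origin: centre of its underside.
Mind the look-alikes: they are no part of the job. Leave any orange look-alike of the cap alone.

How it is judged (in metres and radians):
On the way, in this order (a step that is already met when the one before it is completed fails the run):
1. the bar lies in the notches of both posts and has been let go (z of bar in the frame of rack between 0.044 and 0.056 m and x of bar in the frame of rack between -0.087 and -0.063 m and y of bar in the frame of rack between -0.018 and 0.018 m and angle between the y axis of bar and the y axis of rack, either way round below 0.12 rad and angle between bar's own z axis and vertical below 0.08 rad and contact force between the fingers and bar below 0.1 N), for 0.2 s.
2. the cap has been pressed down on the neck by at least 3.5 mm (z of cap in the frame of rack below 0.1385 m), for 0.05 s.
3. the cap has been turned past its lock (more than 0.55 rad) while on the neck (z of cap in the frame of rack below 0.15 m and angle between the x axis of cap and the x axis of rack, either way round above 0.55 rad), for 0.05 s.
At the end, for the whole second after the job is handed in: Bar let go in both notches (height 6 mm, across 12, along 18, yaw 0.12 rad, level 0.08 rad). Fingers hold the cap, still, within 0.25 rad of upright and 40 mm of the neck axis, underside 30 to 180 mm above the neck top, touching neither jug, rack nor bar (all of step 1 and z of cap in the frame of rack between 0.19 and 0.34 m and horizontal distance between cap and neck below 0.04 m and angle between cap's own z axis and vertical below 0.25 rad and contact force between the fingers and cap above 1 N and contact force between cap and rack below 0.05 N and contact force between cap and bar below 0.05 N and linear speed of cap below 0.03 m/s); the arm keeps its last pose, push and grip.
It fails at once if a bystander (buns, rolling pin, bowl, mug or jar) is pushed more than 30 mm or tipped over 0.3 rad (distance of any of buns, rolling_pin, bowl, mug, jar from where it was at the start of the episode above 0.03 m or angle between any of buns, rolling_pin, bowl, mug, jar's own z axis and vertical above 0.3 rad).
It also fails if it takes over 59 s, if anything falls off the work surface, if the arm or the gripper's body presses on something with over 40 N, if the wrist force passes 120 N, or if a joint passes its speed limit or range.

## Working session

There is one attempt and no reset: what is moved stays moved. The work goes in short steps, Python scripts to look and compute and a shell command to move; the robot and the scene stay as the last step left them, time stands still between calls to the robot, and variables do not carry over. Pictures are saved under pics/ and viewed, at most 12 in all, crops included, and the job is handed in when it is done.

```bash
mkdir -p pics
python3 - <<'E'
from rig import r, eyes
import cv2,numpy as np,pickle
s=r.sense();print(s['clock'],s['eef_pos'],s['tcp_rot'],s['contact_force'],s['opening'])
for n in ('scene','side','wrist'):
    f=eyes.grab_frame(n);pickle.dump(f,open(n+'.pkl','wb'));cv2.imwrite(f'pics/{n}0.png',f['img'])
    print(n,{k:np.round(v,3).tolist() for k,v in f.items() if k!='img'})
E
```

```text
0.0 [6.24484352e+02 2.74277898e-03 2.21342189e+02] [-3.14013911e+00 -1.92705477e-05  1.57077921e+00] [-0.6186922  -0.3152269  -1.03988212] 0.9993595410864297
scene {'fx': 439.245, 'fy': 439.245, 'cx': 255.888, 'cy': 194.562, 'R': [[-0.115, 0.993, -0.002], [0.716, 0.082, -0.693], [-0.688, -0.081, -0.721]], 't': [31.684, -301.494, 1855.044]}
side {'fx': 437.359, 'fy': 437.359, 'cx': 250.014, 'cy': 195.941, 'R': [[0.941, -0.338, 0.012], [-0.26, -0.745, -0.614], [0.217, 0.575, -0.789]], 't': [-528.77, 249.002, 1137.265]}
wrist {'fx': 297.319, 'fy': 297.319, 'cx': 252.864, 'cy': 192.594, 'hand_eye': [[-0.001, -0.965, -0.261, 66.698], [1.0, -0.001, 0.0, 0.132], [-0.001, -0.261, 0.965, -151.705], [0.0, 0.0, 0.0, 1.0]]}
```

View pics/scene0.png

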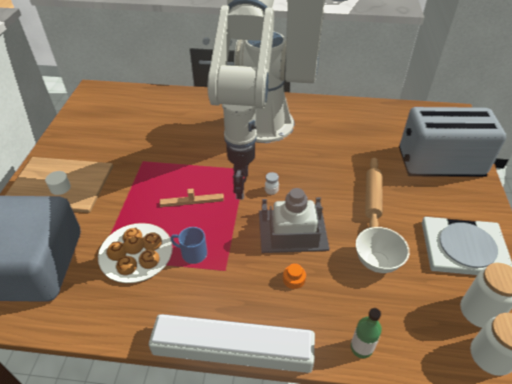

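View pics/side0.png

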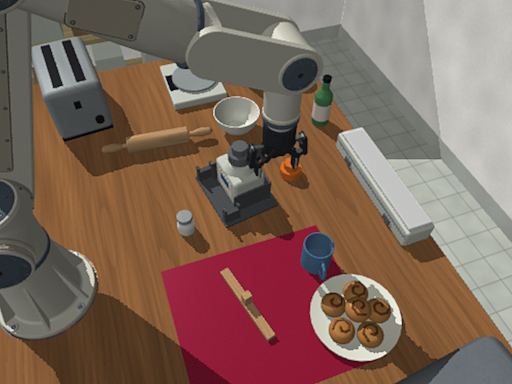

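View pics/wrist0.png

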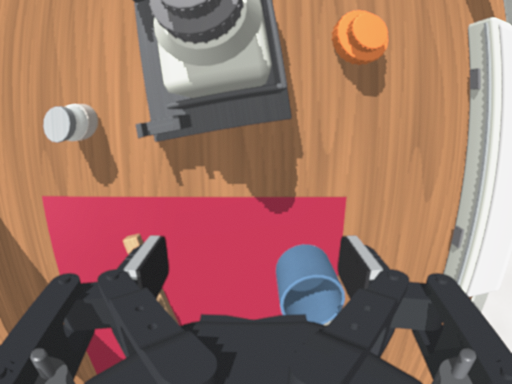

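Scene: the bar is on the red mat at scene (192,199), side (247,303). The grey cap sits on the jug in the dark rack at scene (296,199), side (238,150).

Look-alikes for the cap are the orange cap at scene (294,274), the jar at (272,183) and the small tin at (58,182). For the bar they are the rolling pin at (375,190) and the white box at (232,342). I choose the grey cap on the jug and the wooden bar with the block on the mat, and check both in one crop sheet.

Run:
```python
import pickle,cv2,numpy as np
a=pickle.load(open('scene.pkl','rb'))['img'];b=pickle.load(open('side.pkl','rb'))['img']
def c(i,x,y,w,h,s): return cv2.resize(i[y:y+h,x:x+w],(400,300),interpolation=cv2.INTER_CUBIC)
top=np.hstack([c(a,150,170,80,60,5),c(b,205,255,100,75,4)])
bot=np.hstack([c(a,250,180,90,75,4),c(b,190,130,100,100,4)])
cv2.imwrite('pics/crop1.png',np.vstack([top,bot]))
```

```text
(no output)
```

View pics/crop1.png

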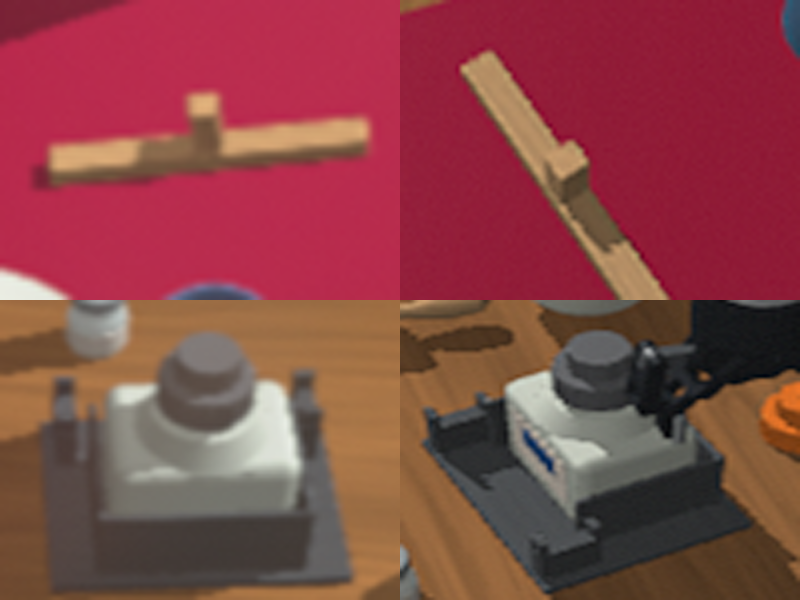

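The crops confirm the choices. Block top is at scene (190.8,190.4) and side (247.8,294.3). Cap top is at scene (297,192.5) and side (240,145.7). The rack's open front with its notched posts faces the robot.

```bash
cat > h.py <<'E'
import numpy as np,cv2,pickle
from scipy.spatial.transform import Rotation as Ro
def ray(f,u,v,pose=None):
    "origin, direction in world for pixel; pose=(eef_pos,rpy) for the wrist camera"
    x=(np.array([u,v],float)-[f['cx'],f['cy']])/[f['fx'],f['fy']]
    if pose is None:
        R,t=np.array(f['R']),np.array(f['t']); d=R.T@np.r_[x,1]; return -R.T@t,d/np.linalg.norm(d)
    th=np.linalg.norm(x); d=np.r_[x/max(th,1e-9)*np.sin(th),np.cos(th)]
    H=np.array(f['hand_eye']); Rt=Ro.from_euler('xyz',pose[1]).as_matrix()
    return Rt@H[:3,3]+pose[0],Rt@H[:3,:3]@d
def tri(*rays):
    A=sum(np.eye(3)-np.outer(d,d) for o,d in rays);b=sum((np.eye(3)-np.outer(d,d))@o for o,d in rays)
    X=np.linalg.solve(A,b); return X.round(1),[round(float(np.linalg.norm(np.cross(X-o,d))),1) for o,d in rays]
def plane(ry,z): o,d=ry; return (o+d*(z-o[2])/d[2]).round(1)
E
python3 - <<'E'
from h import *
s=pickle.load(open('scene.pkl','rb'));d=pickle.load(open('side.pkl','rb'));w=pickle.load(open('wrist.pkl','rb'))
P=([624.48,0,221.34],[-3.14013911,0,1.57077921])
print('block',tri(ray(s,190.8,190.4),ray(d,247.8,294.3)))
print('cap',tri(ray(s,297,192.5),ray(d,240,145.7)))
# bar: wood mask within mat
for n,f,box in (('s',s,(150,170,80,60)),('d',d,(205,255,90,100))):
    x,y,W,H=box;im=f['img'][y:y+H,x:x+W];hsv=cv2.cvtColor(im,cv2.COLOR_BGR2HSV)
    m=((hsv[...,0]>8)&(hsv[...,0]<28)&(hsv[...,1]<190)&(hsv[...,2]>60)).astype(np.uint8)
    c=max(cv2.findContours(m,0,2)[0],key=cv2.contourArea)
    p=c[:,0]+[x,y];r=cv2.minAreaRect(c);print(n,cv2.contourArea(c),cv2.boxPoints(r).round(1).tolist()+[[x,y]])
# posts/ends by hand
print('bar endL(-y) s top centre',plane(ray(s,160,202),16),'endR',plane(ray(s,223.5,195),16))
print('bar end d',plane(ray(d,224.5,270.5),16))
L=[(264.6,275.2),(0,0)]
print('post s L',plane(ray(s,264.4,200),68),'R',plane(ray(s,318.3,198),68))
print('orange',plane(ray(s,294,275),0),'jar',plane(ray(s,272,190),0),'mug',plane(ray(s,193,255),0),'buns',plane(ray(s,135,255),0),'bowl',plane(ray(s,382,262),0))
for u,v in ((370,160),(372,230),):print('pin',plane(ray(s,u,v),28))
# cap in wrist
E
```

```text
block (array([ 480. , -202.6,   55.5]), [3.1, 3.1])
cap (array([584.9, 157.1, 194.8]), [2.3, 2.3])
s 398.5 [[8.800000190734863, 21.799999237060547], [71.19999694824219, 15.800000190734863], [72.5999984741211, 30.100000381469727], [10.199999809265137, 36.099998474121094], [150, 170]]
d 794.5 [[14.399999618530273, 17.100000381469727], [25.799999237060547, 9.199999809265137], [73.5, 78.19999694824219], [62.20000076293945, 86.0], [205, 255]]
bar endL(-y) s top centre [ 507.3 -306.8   16. ] endR [449.2 -94.1  16. ]
bar end d [ 452.5 -103.    16. ]
post s L [505.4  55.3  68. ] R [476.  232.3  68. ]
orange [741.6 170.5   0. ] jar [389.7  71.8   0. ] mug [ 703.6 -149.5    0. ] buns [ 724.4 -331.     0. ] bowl [662.8 439.2   0. ]
pin [218.  425.1  28. ]
pin [560.5 410.1  28. ]
```

```bash
python3 -m inch '[[-0.034,-0.024,0.005,0,0,0,-1],[-0.034,-0.024,0.005,0,0,0,-1],[-0.034,-0.024,0.005,0,0,0,-1],[-0.034,-0.024,0.005,0,0,0,-1],[-0.034,-0.024,0.005,0,0,0,-1],[-0.033,-0.025,0.005,0,0,0,-1],[0,0,0,0,0,-8,-1],[0,0,0,0,0,-8,-1]]' 40
python3 -m inch '[[0,0,0,0,0,-8,-1],[0,0,0,0,0,-8,-1],[0,0,0,0,0,-8,-1],[0,0,0,0,0,-8,-1],[0,0,0,0,0,-8,-1],[0,0,0,0,0,-8,-1],[0,0,0,0,0,-8,-1],[0,0,0,0,0,-8,-1]]'
python3 -m inch '[[0,0,0,0,0,-8,-1],[0,0,0,0,0,-8,-1],[0,0,0,0,0,-8,-1],[0,0,0,0,0,-1,-1],[0,0,0,0,0,0,-1]]'
python3 - <<'E'
from rig import r,eyes
from h import *
s=r.sense();f=eyes.grab_frame('wrist');pickle.dump((f,s),open('w1.pkl','wb'));cv2.imwrite('pics/w1.png',f['img']);print(s['eef_pos'],s['tcp_rot'],s['clock'],s['qpos'])
f=eyes.grab_frame('side');pickle.dump(f,open('side1.pkl','wb'))
E
```

```text
clock: 0.95
eef_pos: [478.9, -204.1, 191.8]
tcp_rot: [-3.141, -0.0, 1.853]
contact_force: [-0.3, 0.1, 1.0]
opening: 1.0
grasp_force: 0.0
clock: 1.75
eef_pos: [479.8, -203.0, 191.9]
tcp_rot: [3.142, -0.0, 2.973]
contact_force: [-0.3, 0.2, 0.2]
opening: 1.001
grasp_force: 0.0
clock: 2.25
eef_pos: [479.9, -203.0, 192.0]
tcp_rot: [3.141, -0.0, -2.883]
contact_force: [-0.5, -0.2, -0.3]
opening: 0.999
grasp_force: 0.0
[ 479.88389241 -202.96512457  191.96405759] [ 3.14143392e+00 -2.24976172e-04 -2.88287628e+00] 2.25 [-4.02999946e-01  2.25297506e-01  1.88439587e+00 -1.51539034e-05
  1.03217430e+00 -2.23250486e+00]
```

View pics/w1.png

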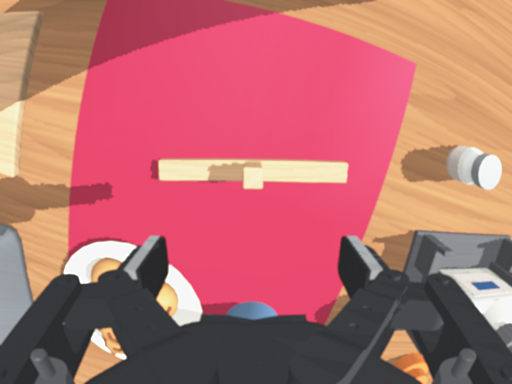

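Wrist view: bar ends are at (159,170) and (347,172), with the block top at (253,178). The bar is nearly level with the image.

Run:
```python
from h import *
w,s=pickle.load(open('w1.pkl','rb'));P=(s['eef_pos'],s['tcp_rot'])
sc=pickle.load(open('scene.pkl','rb'));d=pickle.load(open('side.pkl','rb'))
hsv=cv2.cvtColor(w['img'],cv2.COLOR_BGR2HSV)[140:200,140:370]
m=((hsv[...,0]>8)&(hsv[...,0]<32)&(hsv[...,1]<150)&(hsv[...,2]>170)).astype(np.uint8)
c=max(cv2.findContours(m,0,2)[0],key=cv2.contourArea)[:,0]+[140,140];print(c.min(0),c.max(0))
low=[(int(c[c[:,0]==u][:,1].min()),int(c[c[:,0]==u][:,1].max())) for u in (165,190,225,252,280,310,340) if (c[:,0]==u).any()];print(low)
print('block3',tri(ray(w,253,178,P),ray(sc,190.8,190.4),ray(d,247.8,294.3)),tri(ray(w,253,178,P),ray(d,247.8,294.3)))
a,b=plane(ray(w,158.5,170.5,P),16),plane(ray(w,348,172.8,P),16);print(a,b,(a+b)/2,np.linalg.norm(a-b),np.degrees(np.arctan2(*(a-b)[:2]))if 0 else np.degrees(np.arctan2(-(b-a)[0],(b-a)[1])))
print(plane(ray(w,253,178,P),55))
```

```text
[158 159] [347 188]
[(179, 179)]
block3 (array([ 478.9, -202.8,   54.5]), [1.4, 2.8, 3.6]) (array([ 480.9, -202.3,   47.5]), [2.0, 2.0])
[ 504.4 -309.2   16. ] [450.8 -95.7  16. ] [ 477.6  -202.45   16.  ] 220.12544151006261 14.093059449261544
[ 477.3 -203.    55. ]
```

```bash
python3 -m inch '[[0.007,0.001,0.035,0,0,0.5,-1],[0,0,0.04,0,0,0,-1],[0,0,0.04,0,0,0,-1],[0,0,0.024,0,0,0,-1],[0,0,0.010,0,0,0,-1],[0,0,0,0,0,0,-1]]' 40
python3 -m inch '[[0,0,0,0,0,0,1],[0,0,0,0,0,0,1],[0,0,0,0,0,0,1],[0,0,0,0,0,0,1],[0,0,0,0,0,0,1],[0,0,0,0,0,0,1]]' 40
```

```text
clock: 2.95
eef_pos: [472.3, -203.6, 42.1]
tcp_rot: [3.14, -0.002, -2.89]
contact_force: [-0.6, 0.3, 0.5]
opening: 1.002
grasp_force: 0.0
clock: 3.55
eef_pos: [473.4, -204.0, 43.9]
tcp_rot: [-3.141, 0.001, -2.889]
contact_force: [-2.1, 1.2, 8.4]
opening: 0.203
grasp_force: 38.9
```

```bash
python3 -m inch '[[0,0,-0.01,0,0,0,1],[0,0,-0.03,0,0,0,1],[0,0,-0.04,0,0,0,1],[0,0,-0.04,0,0,0,1],[0,0,-0.03,0,0,0,1],[0,0,-0.01,0,0,0,1]]'
python3 -m inch '[[-0.009,0.04,0,0,0,0,1],[-0.009,0.044,0,0,0,0,1],[-0.009,0.044,0,0,0,0,1],[-0.009,0.044,0,0,0,0,1],[-0.009,0.044,0,0,0,0,1],[-0.009,0.044,0,0,0,0,1],[-0.009,0.044,0,0,0,0,1],[0,0.04,0,0,0,5,1]]'
python3 -m inch '[[0,0,0,0,0,0,1],[0,0,0,0,0,0,1]]'
python3 - <<'E'
from rig import r,eyes
from h import *
for n in ('wrist','side','scene'):
    s=r.sense();f=eyes.grab_frame(n);pickle.dump((f,s),open(n+'2.pkl','wb'));cv2.imwrite(f'pics/{n}2.png',f['img'])
a=pickle.load(open('wrist2.pkl','rb'))[0]['img'];b=pickle.load(open('side2.pkl','rb'))[0]['img']
c=lambda i,x,y,w,h:cv2.resize(i[y:y+h,x:x+w],(400,300),interpolation=cv2.INTER_CUBIC)
d=pickle.load(open('scene2.pkl','rb'))[0]['img']
cv2.imwrite('pics/m2.png',np.vstack([np.hstack([c(a,0,0,512,384),c(a,128,180,256,192)]),np.hstack([c(b,160,110,160,120),c(d,220,150,120,90)])]))
print(s['eef_pos'],s['tcp_rot'],s['opening'])
E
```

```text
clock: 4.15
eef_pos: [474.5, -204.5, 207.0]
tcp_rot: [-3.138, 0.004, -2.889]
contact_force: [-0.1, -0.2, 0.2]
opening: 0.202
grasp_force: 39.2
clock: 4.95
eef_pos: [447.5, 147.0, 202.7]
tcp_rot: [3.141, -0.0, -2.976]
contact_force: [1.0, 0.1, 0.6]
opening: 0.202
grasp_force: 39.2
clock: 5.15
eef_pos: [447.1, 145.4, 202.5]
tcp_rot: [-3.141, -0.001, -2.972]
contact_force: [-0.1, 0.2, -0.4]
opening: 0.202
grasp_force: 39.3
[447.6050838  144.14610108 202.69041089] [-3.14109231e+00 -8.76977952e-04 -2.97511507e+00] 0.20451872332768273
```

View pics/m2.png

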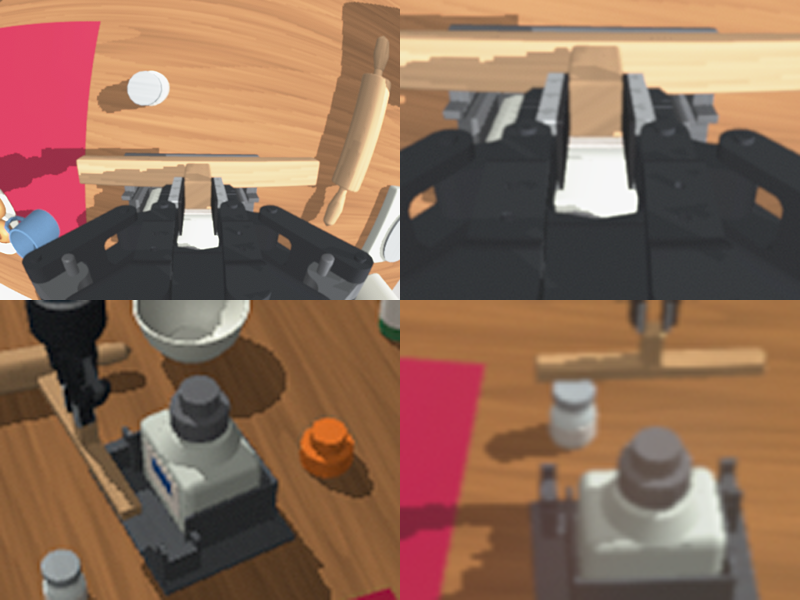

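Wrist, side and scene all show the bar held level at its block. The posts are visible at scene (266,205) and (319,203). I'll take one zoom on the posts for rack yaw.

Run:
```python
from h import *
a=pickle.load(open('scene2.pkl','rb'))[0]['img'];b=pickle.load(open('side.pkl','rb'))['img']
g=lambda i:np.clip(255*(i/255.)**0.55,0,255).astype(np.uint8)
A=cv2.resize(g(a[183:223,255:335]),(800,300),interpolation=cv2.INTER_CUBIC) # x10,y7.5
B=cv2.resize(g(b[140:224,192:292]),(800,300),interpolation=cv2.INTER_CUBIC) # x8, y300/84
B=cv2.resize(g(b[174:224,192:242]),(400,300),interpolation=cv2.INTER_CUBIC);C=cv2.resize(g(b[130:180,215:265]),(400,300),interpolation=cv2.INTER_CUBIC)
cv2.imwrite('pics/posts.png',np.vstack([A,np.hstack([cv2.resize(g(b[165:223,190:268]),(500,300),interpolation=cv2.INTER_CUBIC),C[:,:300]])]))
```

```text
(no output)
```

View pics/posts.png

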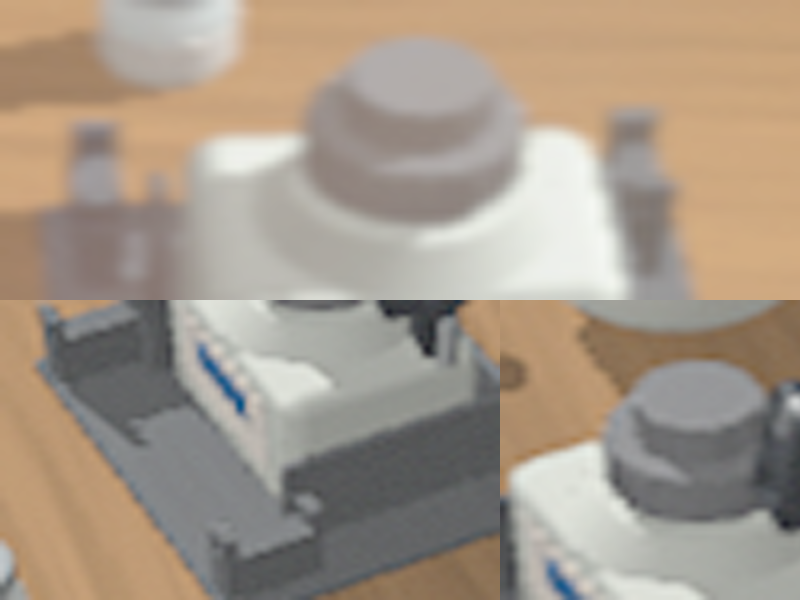

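Cap top ellipse is at scene (297.3,193.4) and side (240.1,146). Front cheek tops are at scene (264.5,199.7) and (318.6,198.3), and side (224,209.5) and (197,167.5).

Run:
```python
from h import *
s=pickle.load(open('scene.pkl','rb'));d=pickle.load(open('side.pkl','rb'))
yaw=lambda a,b:np.degrees(np.arctan2(-(b-a)[0],(b-a)[1])).round(1)
c,e=tri(ray(s,297.3,193.4),ray(d,240.1,146));print('cap',c,e)
for z in (195,): print(plane(ray(s,297.3,193.4),z),plane(ray(d,240.1,146),z))
R,eR=tri(ray(s,264.5,199.7),ray(d,224,209.5));L,eL=tri(ray(s,318.6,198.3),ray(d,197,167.5))
print('posts',R,eR,L,eL,yaw(R,L))
for f,p,q in ((s,(264.5,199.7),(318.6,198.3)),(d,(224,209.5),(197,167.5))):
    a,b=plane(ray(f,*p),68),plane(ray(f,*q),68);print(a,b,yaw(a,b),np.linalg.norm(a-b))
a,b=plane(ray(d,223.5,223),3),plane(ray(d,196.2,178.2),3);print('base edge',a,b,yaw(a,b))
a,b=plane(ray(d,224,209.5),68),plane(ray(d,238,203.7),68);print('near post along x',a,b,np.linalg.norm(a-b),np.degrees(np.arctan2((b-a)[1],(b-a)[0])))
```

```text
cap [585.7 158.3 192. ] [2.2, 2.2]
[586.4 159.8 195. ] [585.5 152.9 195. ]
posts [502.6  54.7  65.6] [0.9, 0.9] [473.7 233.1  63.4] [0.9, 0.9] 9.2
[504.   55.5  68. ] [477.2 233.4  68. ] 8.6 179.9073372600462
[502.5  52.1  68. ] [473.4 228.1  68. ] 9.4 178.3894896007049
base edge [498.6  52.1   3. ] [469.3 243.    3. ] 8.7
near post along x [502.5  52.1  68. ] [546.   58.3  68. ] 43.9396176587826 8.11166148594398
```

```bash
python3 -m inch '[[-0.015,-0.003,0,0,0,0.7,1],[-0.022,-0.003,0,0,0,0,1],[-0.021,-0.003,0.01,0,0,0,1],[0,0,0.02,0,0,0,1],[0,0,0.02,0,0,0,1],[0,0,0.005,0,0,0,1],[0,0,0,0,0,0,1]]'
python3 - <<'E'
from rig import r,eyes
from h import *
for n in ('wrist','side','scene'):
    s=r.sense();f=eyes.grab_frame(n);pickle.dump((f,s),open(n+'3.pkl','wb'))
a,b,d=[pickle.load(open(n+'3.pkl','rb'))[0]['img'] for n in ('wrist','side','scene')]
g=lambda i:np.clip(255*(i/255.)**0.6,0,255).astype(np.uint8)
c=lambda i,x,y,w,h:cv2.resize(g(i[y:y+h,x:x+w]),(400,300),interpolation=cv2.INTER_CUBIC)
cv2.imwrite('pics/m3.png',np.vstack([np.hstack([c(a,60,140,200,150),c(a,260,140,200,150)]),np.hstack([c(b,180,130,120,90),c(d,240,170,100,75)])]))
print(s['eef_pos'],s['tcp_rot'],s['opening'],s['clock'])
E
```

```text
clock: 6.0
eef_pos: [506.8, 144.3, 147.4]
tcp_rot: [-3.141, -0.002, -2.989]
contact_force: [-0.5, -0.8, -0.7]
opening: 0.204
grasp_force: 39.3
[507.42695622 144.85889862 148.79972338] [ 3.14150705e+00  1.00979782e-03 -2.98875087e+00] 0.20940779881116697 6.1
```

View pics/m3.png

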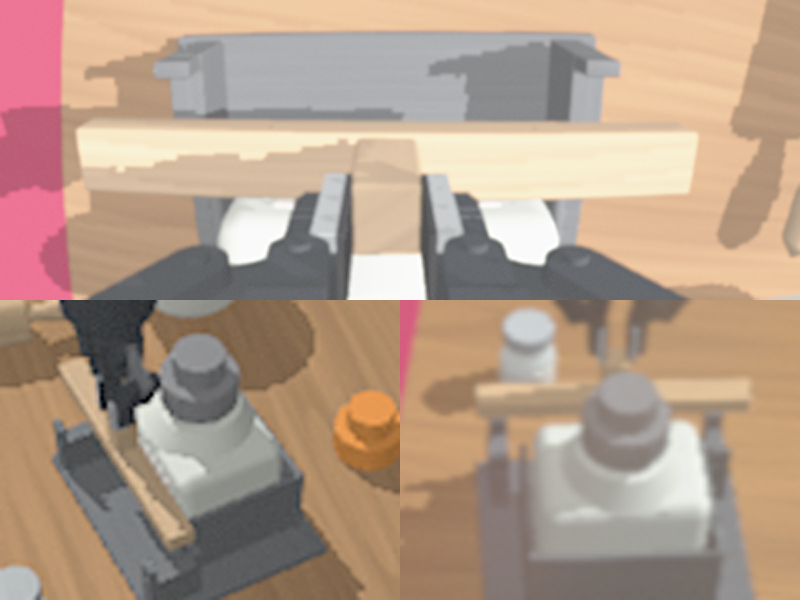

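Wrist view: cheeks are at about (147,173) and (358,171). The bar's near top edge runs from (99,236) to (405,235) in full-image pixels. The bar looks centred and parallel.

Run:
```python
from h import *
w,s=pickle.load(open('wrist3.pkl','rb'));P=(s['eef_pos'],s['tcp_rot'])
px=lambda u,v:(60+u/2,140+v/2)
x=np.array([.988,.156,0]);y=np.array([-.156,.988,0]);o=np.array([585,157.5,0])
fr=lambda p:np.round([(p-o)@x,(p-o)@y,p[2]],1)
for n,u,v,z in (('ckL out',154,68,68),('ckL in',190,68,68),('ckR in',576,68,68),('ckR out',619,68,68),('cheek rear edge L',170,76,68),('R',600,76,68),('basefront',180,35,5),('basefr',592,35,5)):
    print(n,fr(plane(ray(w,*px(u,v),P),z)))
zt=P[0][2]-43.9+16
for n,u,v in (('bar Lrobot',79,124),('bar Rrobot',696,132),('Ljug',90,190),('Rjug',688,193)):print(n,fr(plane(ray(w,*px(u,v),P),zt)))
print('tcp',fr(P[0]))
d=pickle.load(open('side3.pkl','rb'))[0];q=lambda u,v:(180+u*.3,130+(v-300)*.3)
print('side: far cheek',fr(plane(ray(d,*q(62,424)),68)),'near cheek',fr(plane(ray(d,*q(155,548)),68)),'bar end near top',fr(plane(ray(d,*q(178,530)),zt)))
```

```text
ckL out [-99.2 -97.   68. ]
ckL in [-98.8 -80.8  68. ]
ckR in [-98.   77.8  68. ]
ckR out [-98.2  97.2  68. ]
cheek rear edge L [-95.5 -90.   68. ]
R [-94.7  88.8  68. ]
basefront [-103.9 -107.1    5. ]
basefr [-102.8  106.9    5. ]
bar Lrobot [ -90.2 -106.9  119.5]
bar Rrobot [-86.2 108.3 119.5]
Ljug [ -65.4 -106.7  119.5]
Rjug [-63.  109.  119.5]
tcp [-79.4  -0.9 147.4]
side: far cheek [-94.6  86.   68. ] near cheek [-83.7 -78.7  68. ] bar end near top [ -75.2 -106.4  119.5]
```

```bash
python3 -m inch '[[0,-0.001,0.012,0,0,-0.5,1],[0,0,0.015,0,0,0,1],[0,0,0.012,0,0,0,1],[0,0,0.008,0,0,0,1],[0,0,0.003,0,0,0,1],[0,0,0,0,0,0,1]]'
python3 -m inch '[[0,0,0.002,0,0,0,1],[0,0,0.001,0,0,0,1],[0,0,0.0,0,0,0,1]]'
```

```text
clock: 6.75
eef_pos: [506.5, 144.1, 97.7]
tcp_rot: [-3.142, -0.001, -2.979]
contact_force: [0.1, -0.4, -0.5]
opening: 0.198
grasp_force: 39.3
clock: 7.05
eef_pos: [506.9, 144.2, 95.3]
tcp_rot: [3.142, 0.0, -2.979]
contact_force: [-1.2, 0.4, -0.5]
opening: 0.201
grasp_force: 39.3
```

```bash
python3 -m inch '[[0,0,0.001,0,0,0,1],[0,0,0.001,0,0,0,1],[0,0,0.0,0,0,0,1]]'
```

```text
clock: 7.35
eef_pos: [507.2, 144.3, 94.0]
tcp_rot: [3.142, 0.001, -2.979]
contact_force: [-2.7, -0.0, 7.6]
opening: 0.205
grasp_force: 40.9
```

```bash
python3 -m inch '[[0,0,0,0,0,0,0.2],[0,0,0,0,0,0,-0.2],[0,0,0,0,0,0,-0.4],[0,0,0,0,0,0,-1],[0,0,0,0,0,0,-1]]'
python3 -m inch '[[0,0,-0.02,0,0,0,-1],[0,0,-0.03,0,0,0,-1],[0,0,-0.04,0,0,0,-1],[0,0,-0.04,0,0,0,-1],[0,0,-0.03,0,0,0,-1],[0,0,0,0,0,0,-1]]'
python3 - <<'E'
from rig import r,eyes
from h import *
for n in ('wrist','side','scene'):
    s=r.sense();f=eyes.grab_frame(n);pickle.dump((f,s),open(n+'4.pkl','wb'))
a,b,d=[pickle.load(open(n+'4.pkl','rb'))[0]['img'] for n in ('wrist','side','scene')]
g=lambda i:np.clip(255*(i/255.)**0.7,0,255).astype(np.uint8)
c=lambda i,x,y,w,h:cv2.resize(g(i[y:y+h,x:x+w]),(400,300),interpolation=cv2.INTER_CUBIC)
cv2.imwrite('pics/m4.png',np.vstack([np.hstack([c(a,0,0,512,384),c(a,128,110,256,192)]),np.hstack([c(b,180,130,120,90),c(d,240,170,100,75)])]))
print(s['eef_pos'],s['tcp_rot'],s['opening'],s['clock'],s['qpos'])
E
```

```text
clock: 7.85
eef_pos: [506.7, 144.1, 93.0]
tcp_rot: [-3.142, -0.0, -2.979]
contact_force: [0.7, 0.0, -0.2]
opening: 0.991
grasp_force: 0.0
clock: 8.45
eef_pos: [509.1, 144.8, 257.6]
tcp_rot: [3.141, 0.008, -2.979]
contact_force: [0.5, -0.4, -1.2]
opening: 0.998
grasp_force: 0.0
[506.82396512 144.1992206  253.3841834 ] [ 3.14145533e+00  1.19322549e-03 -2.97923642e+00] 0.9980893861119464 8.55 [ 2.74342180e-01  1.68689838e-01  1.80761961e+00  3.39660170e-06
  1.16408211e+00 -1.45881181e+00]
```

View pics/m4.png

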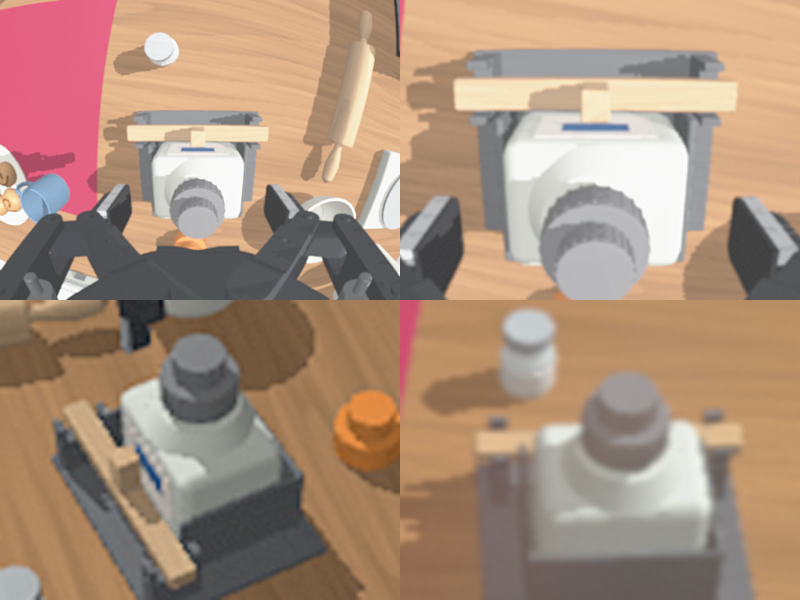

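The bar lies in both notches and the jaws are clear of it. Cap grip top is at wrist (253.5,282), skirt at (252,264).

Run:
```python
from h import *
w,s=pickle.load(open('wrist4.pkl','rb'));P=(s['eef_pos'],s['tcp_rot'])
sc=pickle.load(open('scene4.pkl','rb'))[0];d=pickle.load(open('side4.pkl','rb'))[0]
x=np.array([.988,.156,0]);y=np.array([-.156,.988,0]);o=np.array([585,157.5,0])
fr=lambda p:np.round([(p-o)@x,(p-o)@y,p[2]],1)
im=w['img'];hsv=cv2.cvtColor(im,cv2.COLOR_BGR2HSV)
print([tuple(im[v,253]) for v in range(225,320,6)])
A,B,C=ray(w,253.5,282,P),ray(sc,297.3,193.4),ray(d,180+200*.3,130+52*.3)
print(plane(A,195),tri(A,B,C),tri(A,C),tri(A,B))
px=lambda u,v:(128+u*.64,110+v*.64)
for u,v in ((54,80),(337,84),(55,108),(335,110)):print('bar',fr(plane(ray(w,*px(u,v),P),66)))
for u,v in ((85,62),(305,62)):print('cheek',fr(plane(ray(w,*px(u,v),P),68)))
for u in (142,250):print('skirt side',fr(plane(ray(w,*px(u,250),P),172)))
```

```text
[(np.uint8(246), np.uint8(248), np.uint8(247)), (np.uint8(112), np.uint8(109), np.uint8(110)), (np.uint8(120), np.uint8(117), np.uint8(117)), (np.uint8(166), np.uint8(164), np.uint8(164)), (np.uint8(164), np.uint8(162), np.uint8(161)), (np.uint8(108), np.uint8(106), np.uint8(106)), (np.uint8(114), np.uint8(112), np.uint8(112)), (np.uint8(167), np.uint8(164), np.uint8(164)), (np.uint8(166), np.uint8(163), np.uint8(164)), (np.uint8(165), np.uint8(161), np.uint8(161)), (np.uint8(165), np.uint8(161), np.uint8(163)), (np.uint8(165), np.uint8(162), np.uint8(162)), (np.uint8(166), np.uint8(162), np.uint8(163)), (np.uint8(166), np.uint8(161), np.uint8(160)), (np.uint8(100), np.uint8(182), np.uint8(247)), (np.uint8(83), np.uint8(150), np.uint8(241))]
[579.  157.4 195. ] (array([584.2, 158.6, 190.9]), [2.3, 1.8, 2.8]) (array([585.7, 158.9, 188.3]), [2.2, 2.2]) (array([581.9, 158.9, 190.3]), [1.0, 1.0])
bar [ -86.8 -108.7   66. ]
bar [-84.8 109.5  66. ]
bar [ -64.7 -109.3   66. ]
bar [-64.1 109.5  66. ]
cheek [-100.6  -82.8   68. ]
cheek [-101.4   82.4   68. ]
skirt side [ -3.8 -30.9 172. ]
skirt side [ -4.1  32.6 172. ]
```

```bash
python3 -m inch '[[-0.025,0.001,0,0,0,0,-1],[-0.03,0,0,0,0,0,-1],[-0.023,0,0,0,0,0,-1],[0,0,0.03,0,0,0,-1],[0,0,0.025,0,0,0,-1],[0,0,0.01,0,0,0,-1],[0,0,0,0,0,0,-1]]' 60
python3 -m inch '[[0,0,0,0,0,0,0],[0,0,0,0,0,0,0.5],[0,0,0,0,0,0,1],[0,0,0,0,0,0,1],[0,0,0,0,0,0,1]]' 60
```

```text
clock: 9.3
eef_pos: [581.8, 157.3, 185.4]
tcp_rot: [-3.141, -0.005, -2.979]
contact_force: [0.1, -0.4, -0.0]
opening: 1.0
grasp_force: 0.0
clock: 9.8
eef_pos: [583.7, 157.8, 188.6]
tcp_rot: [3.142, 0.001, -2.979]
contact_force: [0.4, 0.1, 0.2]
opening: 0.14
grasp_force: 0.0
```

The jaws closed past the grip width, so I need to look before moving.

Run:
```python
from rig import r,eyes
from h import *
for n in ('wrist','side','scene'):
    s=r.sense();f=eyes.grab_frame(n);pickle.dump((f,s),open(n+'5.pkl','wb'))
a,b,d=[pickle.load(open(n+'5.pkl','rb'))[0]['img'] for n in ('wrist','side','scene')]
g=lambda i:np.clip(255*(i/255.)**0.7,0,255).astype(np.uint8)
c=lambda i,x,y,w,h:cv2.resize(g(i[y:y+h,x:x+w]),(400,300),interpolation=cv2.INTER_CUBIC)
cv2.imwrite('pics/m5.png',np.vstack([np.hstack([c(a,0,0,512,384),c(a,128,150,256,192)]),np.hstack([c(b,180,100,120,90),c(d,240,150,120,90)])]))
print(s['eef_pos'],s['tcp_rot'],s['opening'],s['clock'],s['qpos'],s['contact_force'])
```

```text
[583.58921199 157.75106744 188.36073773] [ 3.14155862e+00  4.15975566e-04 -2.97928745e+00] 0.0013307769239539302 9.9 [ 2.61525474e-01  3.54749504e-01  1.71148747e+00 -8.34322682e-06
  1.07493837e+00 -1.47157210e+00] [-0.05867031  0.10769322  0.10233824]
```

View pics/m5.png

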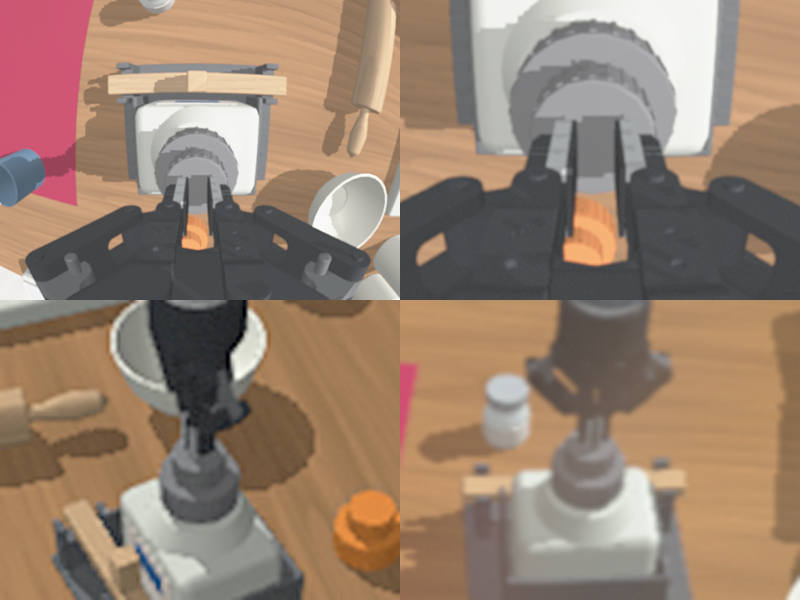

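The wrist crop shows the jaws nearly shut over the cap's middle. Finger ends appear at scene (298,192) and side (241.5,145). I'll compare those with the projected TCP.

Run:
```python
from h import *
def proj(f,X):
    c=np.array(f['R'])@X+f['t'];return np.round([f['fx']*c[0]/c[2]+f['cx'],f['fy']*c[1]/c[2]+f['cy']],1)
sc=pickle.load(open('scene5.pkl','rb'))[0];d=pickle.load(open('side5.pkl','rb'))[0]
print(tri(ray(sc,297.9,192),ray(d,241.5,145)))
for z in (171,188,195,205):print(z,proj(sc,np.array([583.6,157.8,z])),proj(d,np.array([583.6,157.8,z])))
w,s=pickle.load(open('wrist5.pkl','rb'));w4,s4=pickle.load(open('wrist4.pkl','rb'))
print(s['opening'],s['clock'])
# cap grip top triangulated purely from two wrist views: left/right extremes of grip & robot-side top edge
px=lambda u,v:(128+(u-400)*.64,150+v*.64)
P=(s['eef_pos'],s['tcp_rot']);P4=(s4['eef_pos'],s4['tcp_rot'])
print('top edge robot side',tri(ray(w4,253.4,264,P4),ray(w,*px(592,80),P)))
print('skirt top edge',tri(ray(w4,253.4,241,P4),ray(w,*px(593,35),P)))
print('skirt edges low?',tri(ray(w4,253.4,229,P4),ray(w,*px(593,22),P)))
```

```text
(array([587.9, 157.9, 198. ]), [4.6, 4.6])
171 [296.1 198.2] [238.9 151. ]
188 [296.5 194.3] [238.9 146.8]
195 [296.7 192.7] [238.9 145. ]
205 [296.9 190.3] [238.8 142.4]
0.1400021558072402 9.8
top edge robot side (array([562.8, 154.3, 192.9]), [0.4, 0.4])
skirt top edge (array([552.3, 152.7, 170.4]), [0.3, 0.3])
skirt edges low? (array([551.9, 152.6, 143.7]), [0.4, 0.4])
```

Run:
```python
from h import *
w,s=pickle.load(open('wrist5.pkl','rb'));H=np.linalg.inv(np.array(w['hand_eye']))
def wp(p):
    c=H[:3,:3]@p+H[:3,3];th=np.arctan2(np.hypot(*c[:2]),c[2]);return np.round(np.array([w['cx'],w['cy']])+w['fx']*th*c[:2]/np.hypot(*c[:2]),1)
for z in (-20,-6,4,11,17):print(z,'open tip',wp(np.array([11,-43,z])),'closed tip',wp(np.array([11,-7,z])),wp(np.array([11,7,z])),wp(np.array([-11,7,z])))
from rig import r
s=r.sense();print(s['clock'],s['eef_pos'],s['opening'],s['contact_force'],s['grasp_force'],s['wrist_torque'])
```

```text
-20 open tip [164.5 229.9] closed tip [237. 231.] [266.3 231. ] [265.5 270.7]
-6 open tip [171.6 220.1] closed tip [238.4 220.7] [265.1 220.7] [264.6 258. ]
4 open tip [176.1 214. ] closed tip [239.2 214.4] [264.4 214.4] [263.9 250. ]
11 open tip [178.9 210.1] closed tip [239.7 210.4] [264.  210.4] [263.6 244.9]
17 open tip [181.2 206.9] closed tip [240.2 207.2] [263.6 207.2] [263.2 240.8]
9.95 [583.56184143 157.74494257 188.269027  ] 2.1575535712367166e-05 [-0.16838838 -0.81415573  0.20595085] 0.0 [-0.02111038  0.03562816  0.06334925]
```

Geometry suggests the fingertips stand higher than assumed. I'll probe gently with the shut tips onto the cap top to find their height.

```bash
for i in 1 2 ; do :; done
python3 -m inch '[[0,0,0.0015,0,0,0,1],[0,0,0.0015,0,0,0,1],[0,0,0,0,0,0,1]]'
python3 -m inch '[[0,0,0.0015,0,0,0,1],[0,0,0.0015,0,0,0,1],[0,0,0,0,0,0,1]]'
python3 -m inch '[[0,0,0.0015,0,0,0,1],[0,0,0.0015,0,0,0,1],[0,0,0,0,0,0,1]]'
```

```text
clock: 10.25
eef_pos: [583.6, 157.8, 185.2]
tcp_rot: [-3.142, 0.0, -2.979]
contact_force: [-1.8, -0.4, 4.2]
opening: 0.001
grasp_force: 1.9
clock: 10.55
eef_pos: [583.6, 157.8, 182.2]
tcp_rot: [3.142, 0.0, -2.979]
contact_force: [-1.3, -0.9, 5.9]
opening: 0.0
grasp_force: 2.8
clock: 10.85
eef_pos: [583.7, 157.8, 179.3]
tcp_rot: [3.142, 0.0, -2.979]
contact_force: [-1.7, -0.9, 7.4]
opening: -0.003
grasp_force: 3.5
```

Contact starts at TCP z ≈ 187, so the shut tips sit about 8 mm above the reported TCP. I'll back off, open, and regrip about 25 mm lower.

```bash
python3 -m inch '[[0,0,-0.01,0,0,0,1],[0,0,-0.01,0,0,0,0],[0,0,0,0,0,0,-1],[0,0,0,0,0,0,-1],[0,0,0,0,0,0,-1],[0,0,0,0,0,0,-1]]'
python3 -m inch '[[0,0,0.015,0,0,0,-1],[0,0,0.014,0,0,0,-1],[0,0,0.005,0,0,0,-1],[0,0,0.0,0,0,0,-1]]'
python3 -m inch '[[0,0,0,0,0,0,0],[0,0,0,0,0,0,0.3],[0,0,0,0,0,0,1],[0,0,0,0,0,0,1],[0,0,0,0,0,0,1]]' 60
```

```text
clock: 11.45
eef_pos: [583.1, 157.6, 198.6]
tcp_rot: [-3.142, -0.001, -2.979]
contact_force: [-0.9, 0.5, 0.3]
opening: 0.847
grasp_force: 0.0
clock: 11.85
eef_pos: [582.4, 157.4, 163.2]
tcp_rot: [-3.141, -0.003, -2.979]
contact_force: [-0.7, -0.2, -0.5]
opening: 0.997
grasp_force: 0.0
clock: 12.35
eef_pos: [583.9, 157.8, 165.8]
tcp_rot: [-3.142, 0.001, -2.979]
contact_force: [-0.4, -1.3, 3.0]
opening: 0.491
grasp_force: 60.1
```

```bash
python3 -m inch '[[0,0,0.003,0,0,0,1],[0,0,0.003,0,0,0,1],[0,0,0.002,0,0,0,1],[0,0,0.0,0,0,0,1]]' 80
```

```text
clock: 12.75
eef_pos: [584.0, 157.8, 159.1]
tcp_rot: [3.142, 0.001, -2.979]
contact_force: [-6.1, -2.6, 20.1]
opening: 0.487
grasp_force: 84.1
```

```bash
python3 -m inch '[[0,0,0,0,0,-6,1],[0,0,0,0,0,-8,1],[0,0,0,0,0,-8,1],[0,0,0,0,0,-8,1],[0,0,0,0,0,-8,1],[0,0,0,0,0,-8,1],[0,0,0,0,0,-2,1],[0,0,0,0,0,0,1]]' 80
python3 -c "
from rig import r
s=r.sense();print(s['wrist_torque'],s['qpos'])"
```

```text
clock: 13.55
eef_pos: [584.4, 158.2, 159.1]
tcp_rot: [-3.14, 0.002, -2.14]
contact_force: [-4.7, -0.9, 17.8]
opening: 0.484
grasp_force: 83.5
[-0.03751475  0.76486411  0.20507523] [ 2.61618098e-01  3.86984150e-01  1.73600724e+00  4.37043098e-04
  1.01598042e+00 -2.31074153e+00]
```

```bash
python3 -m inch '[[0,0,-0.004,0,0,0,1],[0,0,-0.004,0,0,0,1],[0,0,-0.004,0,0,0,1],[0,0,-0.004,0,0,0,1],[0,0,0,0,0,0,1]]' 80
```

```text
clock: 14.05
eef_pos: [583.2, 157.6, 173.1]
tcp_rot: [3.141, -0.0, -2.142]
contact_force: [-0.3, 0.8, -0.0]
opening: 0.485
grasp_force: 81.7
```

```bash
python3 -m inch '[[0,0,-0.01,0,0,0,1],[0,0,-0.018,0,0,0,1],[0,0,-0.02,0,0,0,1],[0,0,-0.02,0,0,0,1],[0,0,-0.015,0,0,0,1],[0,0,-0.008,0,0,0,1],[0,0,0,0,0,0,1],[0,0,0,0,0,0,1]]' 80
python3 - <<'E'
from rig import r,eyes
from h import *
for n in ('wrist','side','scene'):
    s=r.sense();f=eyes.grab_frame(n);pickle.dump((f,s),open(n+'6.pkl','wb'))
a,b,d=[pickle.load(open(n+'6.pkl','rb'))[0]['img'] for n in ('wrist','side','scene')]
c=lambda i,x,y,w,h:cv2.resize(i[y:y+h,x:x+w],(400,300),interpolation=cv2.INTER_CUBIC)
cv2.imwrite('pics/m6.png',np.vstack([np.hstack([c(a,0,0,512,384),c(d,0,0,512,384)]),np.hstack([c(b,170,80,140,105),c(d,230,140,120,90)])]))
print(s['eef_pos'],s['tcp_rot'],s['opening'],s['clock'],s['contact_force'],s['grasp_force'])
E
```

```text
clock: 14.85
eef_pos: [583.1, 157.7, 263.4]
tcp_rot: [3.141, -0.001, -2.142]
contact_force: [0.4, -0.1, -0.5]
opening: 0.486
grasp_force: 81.5
[582.91984954 157.59458333 262.98231357] [ 3.14038477e+00 -1.31727180e-03 -2.14147923e+00] 0.4864070817862165 14.95 [ 0.21298633 -0.02243187 -0.84870647] 81.53392910957336
```

View pics/m6.png

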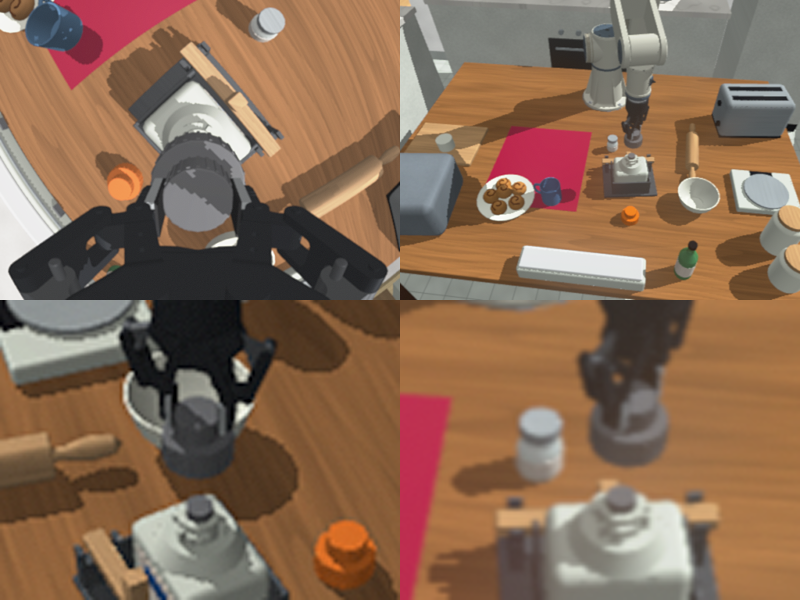

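The cap is held upright above the open neck (side crop (200,430) over the seal at (202,508)). The bar is still in its notches and the bystanders have not moved, so I'm handing in.

```bash
python3 -m inch '[[0,0,0,0,0,0,1],[0,0,0,0,0,0,1],[0,0,0,0,0,0,1]]'; python3 -c "
from rig import r
print(r.sign_off())"
```

```text
clock: 15.3
eef_pos: [583.5, 157.7, 263.8]
tcp_rot: [3.141, -0.0, -2.142]
contact_force: [0.3, 0.4, -0.2]
opening: 0.491
grasp_force: 81.5
the job is handed in; nothing more can be done
None
```

I handed the job in at 15.3 s, with the bar released in both notches and the cap pressed, turned 48°, lifted off and held still and upright about 8 cm above the open neck; sign-off returned no verdict.

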